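Load the board carrier into the test box and hold the lid open

ROBOT

A 6-joint arm with a two-finger parallel gripper is mounted at the origin on a cart in front of the work surface, level with it; the furniture and walls round the work are solid. World frame = base frame: x ahead of the robot, y to its left, z up, the work surface at z = 0. Lengths are in m, angles in rad, forces in N, time in s.
With the tool pointing down it reaches from about 0.425 to 0.95 m from the base axis. Payload 14.7 kg.
Tool frame: the origin (TCP) lies on the front face of the gripper's body, between the roots of the fingers; the fingertips stand 73 mm ahead of it and the grasp point (between the pads) lies 54 mm ahead of it; z points along the fingers, y is the line along which they close (so a half turn about z gives the same grasp; the last joint's range is limited). The gripper opens to 85 mm and grips with 20 to 120 N. Pads are 22 mm wide; open, the fingers measure 114 mm over their backs; the gripper's body (76 mm by 85 mm) begins 54 mm behind the grasp point. The pads swing forward as they close: fully open they stand 13 mm farther back than shut.
Start: joints at [1.074, 0.48, 1.596, -0, 1.065, -0.047], TCP at [0.283, 0.585, 0.304] pointing down, gripper open.
Joint ranges: [-2.75, 2.75], [-0.82, 2.05], [0.23, 2.67], [-1.56, 4.7], [0.09, 2.69], [-2.92, 2.92]. Speed limits (rad/s): [1.89, 1.89, 2.39, 3.01, 3.01, 3.01].

INTERFACE

Orientations are given as a rotation vector (axis times angle).
In Python, from plant import manip gives the robot as it stands. The module is installed in compiled form; this text tells all that it offers.
- The arm moves only by the tool send_rows, never from a script. Its argument "plan" is a list of rows, each an object of numbers: "tx", "ty", "tz": the shift along the tool's x, y, z in m; "ax", "ay", "az": the turn, a rotation vector about the tool's x, y, z in degrees; "gripper": the opening, from 0 (shut) to 1 (fully open). In form: [{"tx": .., "ty": .., "tz": .., "ax": .., "ay": .., "az": .., "gripper": ..}, ...]. A call has 1 to 5 rows; each row is the pose to reach, as a shift and turn from the pose commanded when the call began, along the tool's axes at that moment; what a row does not reach only later rows make up. A row lasts 1/10 s, in which the tool goes at most 50 mm and 8.59 degrees, less where a joint would pass 70% of its speed; a pose out of reach is approached as far as the arm can. A call with a gripper value outside its range is refused whole. The fingers move at their own pace and stop on an object; the grip force is fixed at half the most. Time passes only in rows, so rows that repeat a pose let the fingers close. It gives the time, the measured TCP pose, the force, the opening and the grip force at its end, in the units of the state.
- manip.sense(): the state, without advancing time (a new reading comes with each control period).
- manip.capture(name): name is "side" or "top"; returns the picture (400x640x3 uint8, red, green, blue); there is no depth.
- manip.camera_info(name): a dict with "camera_matrix" (3x3 intrinsics, pixels), "R" (3x3) and "t" (3): a world point X has camera coordinates R X + t. Camera axes: x right, y down, z forward; pixel columns grow to the right and rows downward; lengths in m; the calibration is good to about 2 mm. A picture is of the moment at which its call begins. camera_info takes no time and is no camera call.
- manip.job_done(): hands the job in; it is judged then, once.
The state is a dict: "time_s": time; "q": joint angles; "dq": joint speeds; "joint_torque": joint torques, N m; "eef_pos": TCP position; "tcp_rot": TCP orientation; "contact_force": force on the tool from outside, world axes, zero at the start; "ft_torque": the same for the moment, N m; "width": finger opening in m; "gripper_force": force on a finger pad.
Only numpy, scipy, OpenCV 4.12 (cv2) and the standard library are available. Lean on these libraries where they do the work, as an engineer would, in place of code of your own. Each camera call takes 0.05 s, during which the arm holds its last target. There are 200 camera calls.

TASK

Pick up the board carrier by its orange grip and slide it nose first into the front slot of the grey test box, until its upright front plate is flush against the box, and let go of it while the lid is still shut. Then lift the lid by its steel bar to 60 degrees above closed and finish with the gripper still holding it steady there, so that I can plug the flat cable into the board: the lid has no stay and falls shut if let go. Leave the other things on the bench where they are.

Things in the scene. Friction and masses are not known exactly. Their poses are not given: they have to be found in the camera images.
- test_box: Grey metal board test box with a dark lid, fixed to the bench, 80 mm high. Origin on the bench under the middle of its walls; x points from the slotted front to the rear (the way the carrier slides in), z up. Outer faces: front wall x = -60 mm, rear x = +65, sides y = +/-61. The 12 mm thick grey base juts out in front of the slot as a ledge to x = -100 mm.
- slot_mouth (a point): Middle of the slot's lower edge: in the plane of the front wall's outer face, on the base, 12 mm above the bench; axes as the box. The slot is open from 12 to 36 mm above the bench. White guide rails on the base (tops 22 mm above the bench) leave 87 mm between them inside the box; over the ledge they flare out to about 100 mm at its front end.
- lid (a joint): Angle of the box's lid (rad): 0 shut, growing as its front edge rises, limit 1.75; 60 degrees is 1.047. It hinges along the box's rear top edge with almost no friction and falls shut by its own weight (0.35 kg) below about 1.5.
- lid_hinge (a point): Middle of the lid's hinge axis, 65 mm behind the box's origin (box x) and 74 mm above the bench; the axis runs along the box's y.
- lid_bar (a point): Middle of the lid's pull bar: a round steel bar, 12 mm diameter, parallel to the hinge and 168 mm from its axis in the plane of the lid, 80 mm free between its side arms, with a 31 mm gap to the lid's front edge. With the lid shut it is 74 mm above the bench at box x = -103 mm. The bar may turn between the fingers while the lid swings.
- carrier: Black board carrier lying loose on the bench, 0.15 kg: a 5 mm plate 84 mm wide with a green circuit board (15 mm high in all), behind it a 36 mm wide shank with an upright orange grip. Origin on the underside, under the middle of the grip; x points from grip to nose, z up. Nose at x = 225 mm, shank from x = -14 to 115 mm, centre of mass near x = 100 mm.
- carrier_face (a point): Point on the carrier's underside, midway across, in the nose-side face of its upright steel front plate (115 mm from the carrier's origin; 80 mm wide, 3 mm thick, 33 mm high). The carrier is home when this face stands against the box's front wall; this point then meets slot_mouth.
- carrier_grip (a point): Middle of the orange grip, 30 mm above the carrier's underside: the place to grasp it, across its 14 mm width (carrier y). The grip is 26 mm long (carrier x); its top is 42 mm above the underside.
- tray_blue: Blue parts tray, 96 x 136 x 26 mm, with two white posts in it; not to be disturbed. Origin at the centre of its underside.
- pom_pin_0: White plastic post, 15 mm diameter, 26 mm high, standing in the blue tray; not to be disturbed.
- pom_pin_1: The other white plastic post in the blue tray, the same size; not to be disturbed.
- screw_tin: Round white tin, 64 mm diameter, 25 mm high; not to be disturbed.
- stopwatch: Grey timer with two keys, 50 x 62 x 19 mm; not to be disturbed.
- driver_cross: Screwdriver with a red grip, 167 mm long (its y), 18 mm thick; not to be disturbed.
- marker_black: Black marker pen, 135 mm long (its y), 14 mm thick; not to be disturbed.
- cutter: Yellow snap-off knife, 148 mm long (its y), 19 mm wide, 14 mm high; not to be disturbed.

How it is judged:
By the outcome, as a careful person would: the job done as asked, in the order asked, and still so for the second after the job is handed in, while the arm keeps its last pose, push and grip.
It also fails if it takes over 56 s, if anything falls off the work surface, if the arm or the gripper's body presses on something with over 40 N, if the wrist force passes 120 N, or if a joint passes its speed limit or range.

## Working session

There is one attempt and no reset: what is moved stays moved. The work goes in short steps, Python scripts to look and compute and a tool call to move; the robot and the scene stay as the last step left them, time stands still between calls to the robot, and variables do not carry over. Pictures are saved under pics/ and viewed, at most 10 in all, crops included, and the job is handed in when it is done.

Besides the shell and the picture viewer there is one more tool, called after "Emit:" as name(argument=value, ...) on one line, values as JSON. send_rows: Moves the arm, as the interface text tells. Its arguments: {"type":"object","properties":{"plan":{"type":"array"}},"required":["plan"]}

```bash
mkdir -p pics; cat > h.py <<'E'
import numpy as np, cv2
from plant import manip
from scipy.spatial.transform import Rotation as Ro
def cam(n):
    c=manip.camera_info(n); return np.array(c["camera_matrix"]),np.array(c["R"]),np.array(c["t"])
def ray(n,uv,z):
    K,R,t=cam(n); d=R.T@np.linalg.inv(K)@np.array([uv[0],uv[1],1.]); o=-R.T@t
    return o+d*(z-o[2])/d[2]
def proj(n,X):
    K,R,t=cam(n); p=K@(R@np.array(X)+t); return p[:2]/p[2]
def shot(n,f):
    im=cv2.cvtColor(manip.capture(n),cv2.COLOR_RGB2BGR); cv2.imwrite("pics/"+f,im); return im
E
python3 - <<'E'
from h import *
for n in("top","side"):
    shot(n,n+"0.png"); K,R,t=cam(n); print(n,K.round(1).tolist(),(-R.T@t).round(3),R.round(2).tolist())
s=manip.sense(); print(s["eef_pos"],s["tcp_rot"],s["width"],s["contact_force"])
E
```

```text
top [[377.7, 0.0, 313.7], [0.0, 377.7, 201.0], [0.0, 0.0, 1.0]] [0.455 0.094 0.955] [[0.01, -1.0, 0.04], [-0.99, -0.01, -0.11], [0.11, -0.04, -0.99]]
side [[366.8, 0.0, 318.3], [0.0, 366.8, 198.5], [0.0, 0.0, 1.0]] [0.547 0.843 0.421] [[-1.0, 0.01, -0.0], [0.01, 0.39, -0.92], [-0.01, -0.92, -0.39]]
[0.28246617 0.58509607 0.30333444] [-7.00507982e-01 -3.06219848e+00  1.65916971e-03] 0.08532831745268167 [ 0.44211603  0.57742408 -0.178775  ]
```

View pics/top0.png

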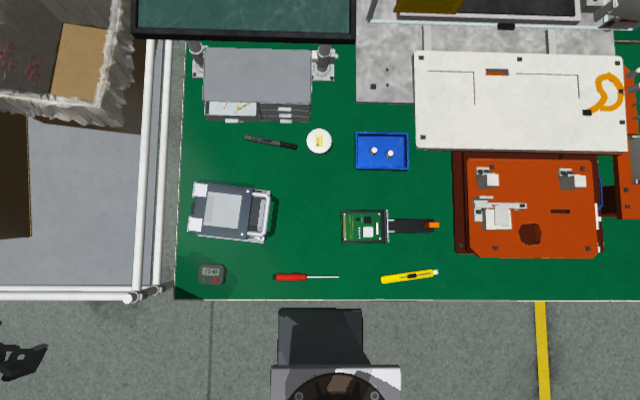

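View pics/side0.png

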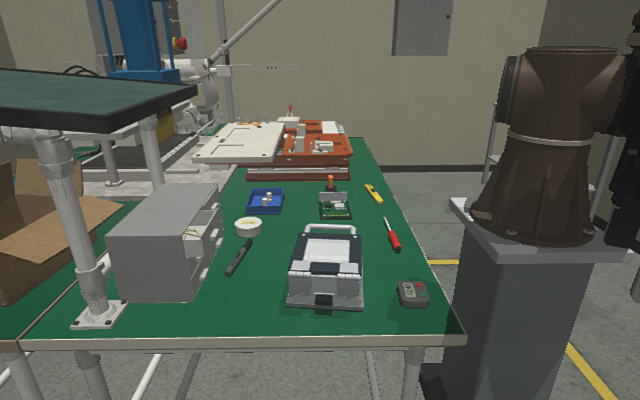

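The top view shows the box at about (232,212) with its bar at (265,215). The carrier is at (345–438, 225), nose towards the box, with its orange grip at (433,225). The side view shows the same layout. I'll zoom in on both.

```bash
python3 - <<'E'
from h import *
im=cv2.imread("pics/top0.png")
a=cv2.resize(im[170:255,180:280],None,fx=7,fy=7,interpolation=cv2.INTER_CUBIC)[:,:700]
cv2.imwrite("pics/zb.png",a)
b=cv2.resize(im[195:255,335:445],None,fx=7,fy=7,interpolation=cv2.INTER_CUBIC); cv2.imwrite("pics/zc.png",b)
hsv=cv2.cvtColor(im,cv2.COLOR_BGR2HSV)
m=cv2.inRange(hsv,(5,150,120),(20,255,255)); m[:,:420]=0;m[:,445:]=0;m[:200]=0;m[240:]=0
ys,xs=np.nonzero(m); print("orange",xs.min(),xs.max(),ys.min(),ys.max(),xs.mean(),ys.mean(),ray("top",(xs.mean(),ys.mean()),.042))
E
```

```text
orange 429 438 222 227 433.5 224.5 [ 0.49767524 -0.23481232  0.042     ]
```

View pics/zb.png

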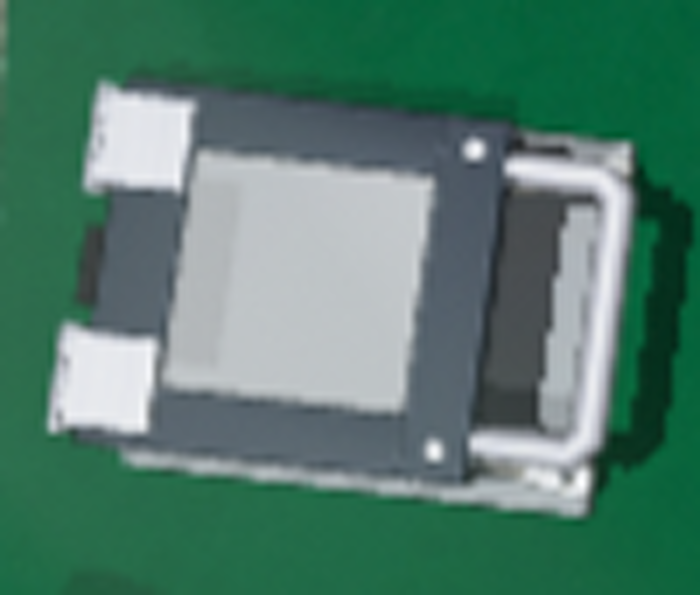

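View pics/zc.png

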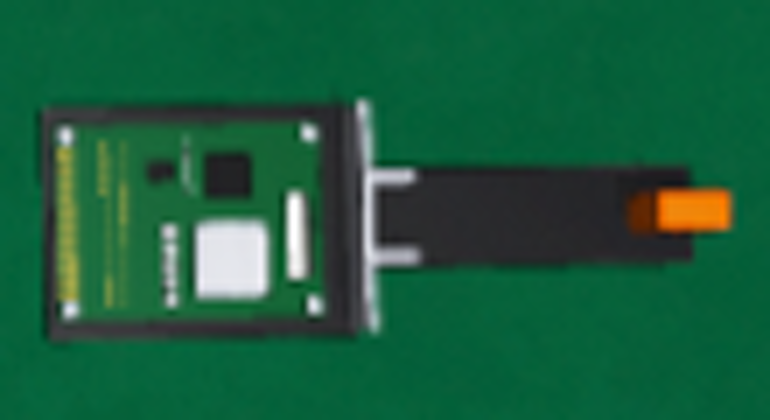

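The box zoom shows the bar running from (617,200) to (593,440), and the ledge's front corners at (632,142) and (586,513). The carrier zoom shows nose corners at (42,108) and (50,338), front plate top from (362,100) to (375,330), and grip top from (656,190) to (732,232).

```bash
python3 - <<'E'
from h import *
def P(p,o,z): return ray("top",((p[0]+.5)/7-.5+o[0],(p[1]+.5)/7-.5+o[1]),z)
B=(180,170);C=(335,195)
def pr(n,*a):
    print(n,[x[:2].round(4).tolist() for x in a], "len",np.linalg.norm(a[0]-a[1]).round(4),"mid",((a[0]+a[1])/2)[:2].round(4), "dirdeg",np.degrees(np.arctan2(*(a[1]-a[0])[1::-1])).round(2))
pr("bar",P((617,200),B,.08),P((592,440),B,.08))
pr("ledge front",P((632,142),B,.012),P((586,513),B,.012))
pr("lidfront",P((515,125),B,.08),P((467,483),B,.08))
pr("lid side low",P((467,483),B,.08),P((70,440),B,.08))
pr("base side low",P((586,513),B,.012),P((125,460),B,.012))
pr("screws",P((474,149),B,.082),P((434,450),B,.082))
pr("nose",P((42,106),C,.005),P((50,340),C,.005))
pr("plate",P((363,100),C,.033),P((375,331),C,.033))
pr("shankend",P((692,168),C,.005),P((690,263),C,.005))
pr("grip",P((656,211),C,.042),P((732,211),C,.042))
E
```

```text
bar [[0.5538, 0.1673], [0.4743, 0.1739]] len 0.0797 mid [0.5141 0.1706] dirdeg 175.23
ledge front [[0.5825, 0.1681], [0.4502, 0.1818]] len 0.133 mid [0.5163 0.1749] dirdeg 174.1
lidfront [[0.5785, 0.2016], [0.46, 0.2144]] len 0.1192 mid [0.5192 0.208 ] dirdeg 173.82
lid side low [[0.46, 0.2144], [0.4731, 0.3434]] len 0.1297 mid [0.4665 0.2789] dirdeg 84.22
base side low [[0.4502, 0.1818], [0.4676, 0.3434]] len 0.1626 mid [0.4589 0.2626] dirdeg 83.84
screws [[0.57, 0.2146], [0.4706, 0.2251]] len 0.0999 mid [0.5203 0.2199] dirdeg 173.97
nose [[0.5348, -0.0107], [0.4507, -0.0135]] len 0.0842 mid [ 0.4928 -0.0121] dirdeg -178.09
plate [[0.5357, -0.1213], [0.4547, -0.1244]] len 0.0811 mid [ 0.4952 -0.1229] dirdeg -177.81
shankend [[0.5145, -0.2484], [0.48, -0.2467]] len 0.0346 mid [ 0.4973 -0.2475] dirdeg 177.21
grip [[0.497, -0.2219], [0.4973, -0.2488]] len 0.0269 mid [ 0.4972 -0.2353] dirdeg -89.52
```

```bash
cat >> h.py <<'E'
def RT(yaw,tilt=0): # tool y at yaw deg, z down; tilt deg about tool y
    a=np.radians(yaw); R=np.array([[-np.sin(a),np.cos(a),0],[np.cos(a),np.sin(a),0],[0,0,-1]]).T
    return R@Ro.from_euler("y",tilt,degrees=True).as_matrix()
def go(*w):
    s=manip.sense(); p=np.array(s["eef_pos"]);R=Ro.from_rotvec(s["tcp_rot"]).as_matrix()
    print("t",s["time_s"],"p",p.round(4),"yaw",np.degrees(np.arctan2(R[1,1],R[0,1])).round(2),"z",R[:,2].round(3),"w",round(s["width"],4),"F",np.array(s["contact_force"]).round(1))
    for q,Rq in w:
        q=np.array(q); print("mm",(R.T@(q-p)*1e3).round(1),"deg",Ro.from_matrix(R.T@Rq).as_rotvec(degrees=True).round(2), "rows",np.ceil(np.linalg.norm(q-p)/.05)); p,R=q,Rq
E
python3 - <<'E'
from h import *
s=manip.sense(); R0=Ro.from_rotvec(s["tcp_rot"]).as_matrix()
go(([.48,.28,.28],R0),([.497,-.235,.20],RT(1.5)),([.497,-.235,.084],RT(1.5)))
for v in (158,165,172,180): print(v,ray("side",(300,v),0)[:2].round(3),ray("side",(300,v),.05)[:2].round(3))
for u in (453,466): print(u,[ray("top",(u,225),z)[1].round(3) for z in (0,.05,.1)])
E
```

```text
t 0.1 p [0.2825 0.5851 0.3033] yaw 64.23 z [-0.001 -0.001 -1.   ] w 0.0853 F [ 0.4  0.6 -0.2]
mm [-310.5 -188.8   23.5] deg [0. 0. 0.] rows 8.0
mm [-239.2 -456.3   80.5] deg [-6.000e-02  3.000e-02  6.273e+01] rows 11.0
mm [  0.   0. 116.] deg [0. 0. 0.] rows 3.0
158 [ 0.607 -0.564] [ 0.6   -0.397]
165 [ 0.604 -0.473] [ 0.597 -0.317]
172 [ 0.601 -0.392] [ 0.594 -0.246]
180 [ 0.598 -0.31 ] [ 0.592 -0.173]
453 [np.float64(-0.301), np.float64(-0.28), np.float64(-0.259)]
466 [np.float64(-0.334), np.float64(-0.312), np.float64(-0.29)]
```

Emit:
send_rows(plan=[{"tx": -0.31,"ty": -0.189,"tz": 0.023,"gripper": 1},{"tx": -0.31,"ty": -0.189,"tz": 0.023,"gripper": 1},{"tx": -0.31,"ty": -0.189,"tz": 0.023,"gripper": 1},{"tx": -0.31,"ty": -0.189,"tz": 0.023,"gripper": 1},{"tx": -0.31,"ty": -0.189,"tz": 0.023,"gripper": 1}])

```text
invalid input
```

```bash
python3 -c "
from h import *
go(([.497,-.235,.20],RT(1.5)))"
```

```text
t 0.1 p [0.2825 0.5851 0.3033] yaw 64.23 z [-0.001 -0.001 -1.   ] w 0.0853 F [ 0.4  0.6 -0.2]
mm [-549.8 -645.1  104. ] deg [-6.000e-02  3.000e-02  6.273e+01] rows 18.0
```

Emit:
send_rows(plan=[{"tx": -0.31,"ty": -0.189,"tz": 0.023,"ax": 0,"ay": 0,"az": 0,"gripper": 1},{"tx": -0.31,"ty": -0.189,"tz": 0.023,"ax": 0,"ay": 0,"az": 0,"gripper": 1},{"tx": -0.31,"ty": -0.189,"tz": 0.023,"ax": 0,"ay": 0,"az": 0,"gripper": 1},{"tx": -0.31,"ty": -0.189,"tz": 0.023,"ax": 0,"ay": 0,"az": 0,"gripper": 1},{"tx": -0.31,"ty": -0.189,"tz": 0.023,"ax": 0,"ay": 0,"az": 0,"gripper": 1}])

```text
time_s: 0.6
eef_pos: [0.4185, 0.374, 0.2878]
tcp_rot: [-0.7, -3.062, 0.0]
contact_force: [0.9, -0.0, 1.0]
width: 0.0854
gripper_force: 0.0
```

```bash
python3 -c "
from h import *
go(([.497,-.235,.20],RT(1.5)))"
```

```text
t 0.6 p [0.4185 0.374  0.2878] yaw 64.25 z [-0. -0. -1.] w 0.0854 F [ 0.9 -0.   1. ]
mm [-335.3 -514.4   87.9] deg [-1.000e-02  0.000e+00  6.275e+01] rows 13.0
```

Emit:
send_rows(plan=[{"tx": -0.335,"ty": -0.514,"tz": 0.06,"ax": 0,"ay": 0,"az": 62.75,"gripper": 1},{"tx": -0.335,"ty": -0.514,"tz": 0.06,"ax": 0,"ay": 0,"az": 62.75,"gripper": 1},{"tx": -0.335,"ty": -0.514,"tz": 0.06,"ax": 0,"ay": 0,"az": 62.75,"gripper": 1},{"tx": -0.335,"ty": -0.514,"tz": 0.06,"ax": 0,"ay": 0,"az": 62.75,"gripper": 1},{"tx": -0.335,"ty": -0.514,"tz": 0.06,"ax": 0,"ay": 0,"az": 62.75,"gripper": 1}])

```text
time_s: 1.1
eef_pos: [0.4494, 0.1271, 0.2636]
tcp_rot: [1.781, 2.588, 0.0]
contact_force: [1.3, 0.3, 0.2]
width: 0.0852
gripper_force: 0.0
```

```bash
python3 -c "
from h import *
go(([.497,-.235,.20],RT(1.5)))"
```

```text
t 1.1 p [0.4494 0.1271 0.2636] yaw 20.92 z [ 0. -0. -1.] w 0.0852 F [1.3 0.3 0.2]
mm [-355.2  -84.9   63.6] deg [ 0.    0.   19.42] rows 8.0
```

Emit:
send_rows(plan=[{"tx": -0.355,"ty": -0.085,"tz": 0.064,"ax": 0,"ay": 0,"az": 19.4,"gripper": 1},{"tx": -0.355,"ty": -0.085,"tz": 0.064,"ax": 0,"ay": 0,"az": 19.4,"gripper": 1},{"tx": -0.355,"ty": -0.085,"tz": 0.064,"ax": 0,"ay": 0,"az": 19.4,"gripper": 1},{"tx": -0.355,"ty": -0.085,"tz": 0.064,"ax": 0,"ay": 0,"az": 19.4,"gripper": 1},{"tx": -0.355,"ty": -0.085,"tz": 0.064,"ax": 0,"ay": 0,"az": 19.4,"gripper": 1}])

```text
time_s: 1.6
eef_pos: [0.4828, -0.1171, 0.2202]
tcp_rot: [-2.185, -2.257, 0.0]
contact_force: [1.5, 0.8, 0.5]
width: 0.0855
gripper_force: 0.0
```

```bash
python3 -c "
from h import *
go(([.497,-.235,.20],RT(1.5)))"
```

```text
t 1.6 p [ 0.4828 -0.1171  0.2202] yaw 1.84 z [-0.  0. -1.] w 0.0855 F [1.5 0.8 0.5]
mm [-118.3   10.4   20.2] deg [-0.01 -0.    0.34] rows 3.0
```

Emit:
send_rows(plan=[{"tx": -0.118,"ty": 0.0105,"tz": 0.04,"ax": 0,"ay": 0,"az": 0.34,"gripper": 0.6},{"tx": -0.118,"ty": 0.0105,"tz": 0.04,"ax": 0,"ay": 0,"az": 0.34,"gripper": 0.6},{"tx": -0.118,"ty": 0.0105,"tz": 0.04,"ax": 0,"ay": 0,"az": 0.34,"gripper": 0.6},{"tx": -0.118,"ty": 0.0105,"tz": 0.04,"ax": 0,"ay": 0,"az": 0.34,"gripper": 0.6},{"tx": -0.118,"ty": 0.0105,"tz": 0.04,"ax": 0,"ay": 0,"az": 0.34,"gripper": 0.6}])

```text
time_s: 2.1
eef_pos: [0.4969, -0.2327, 0.1801]
tcp_rot: [-2.193, -2.248, 0.0]
contact_force: [0.2, 0.6, -0.7]
width: 0.0513
gripper_force: 0.0
```

```bash
python3 -c "
from h import *
go(([.497,-.235,.084],RT(1.5)))
im=shot('side','s1.png');t=shot('top','t1.png')
a=cv2.resize(im[120:240,260:400],None,fx=4,fy=4,interpolation=cv2.INTER_CUBIC)
cv2.imwrite('pics/s1z.png',a)"
```

```text
t 2.1 p [ 0.4969 -0.2327  0.1801] yaw 1.44 z [-0.001  0.001 -1.   ] w 0.0513 F [ 0.2  0.6 -0.7]
mm [-2.4  0.2 96.1] deg [-0.06 -0.04 -0.06] rows 2.0
```

View pics/s1z.png

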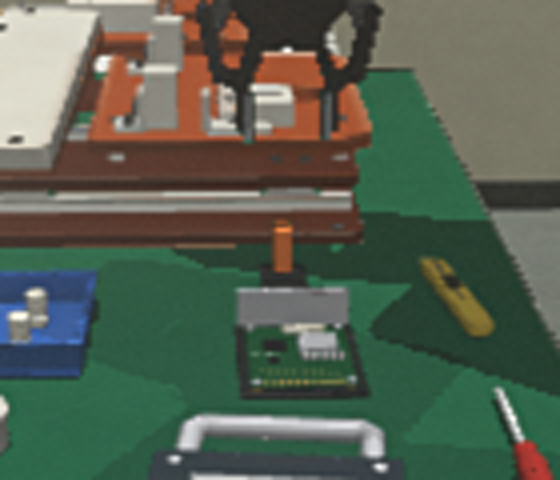

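The fingers, at zoom columns 248–330, straddle the grip at column 283. The brown fixture's front face is about 20 mm clear of the gripper body, so I'll descend.

Emit:
send_rows(plan=[{"tx": 0,"ty": 0,"tz": 0.04,"ax": 0,"ay": 0,"az": 0,"gripper": 0.6},{"tx": 0,"ty": 0,"tz": 0.08,"ax": 0,"ay": 0,"az": 0,"gripper": 0.6},{"tx": 0,"ty": 0,"tz": 0.096,"ax": 0,"ay": 0,"az": 0,"gripper": 0.6},{"tx": 0,"ty": 0,"tz": 0.096,"ax": 0,"ay": 0,"az": 0,"gripper": 0.6},{"tx": 0,"ty": 0,"tz": 0.096,"ax": 0,"ay": 0,"az": 0,"gripper": 0.3}])

```text
time_s: 2.7
eef_pos: [0.4977, -0.2319, 0.0853]
tcp_rot: [2.19, 2.252, 0.0]
contact_force: [0.3, -0.1, 0.3]
width: 0.0378
gripper_force: 0.0
```

Emit:
send_rows(plan=[{"tx": 0,"ty": 0,"tz": 0,"ax": 0,"ay": 0,"az": 0,"gripper": 0},{"tx": 0,"ty": 0,"tz": 0,"ax": 0,"ay": 0,"az": 0,"gripper": 0},{"tx": 0,"ty": 0,"tz": 0,"ax": 0,"ay": 0,"az": 0,"gripper": 0},{"tx": 0,"ty": 0,"tz": 0,"ax": 0,"ay": 0,"az": 0,"gripper": 0},{"tx": 0,"ty": 0,"tz": 0,"ax": 0,"ay": 0,"az": 0,"gripper": 0}])

```text
time_s: 3.2
eef_pos: [0.4982, -0.2327, 0.0862]
tcp_rot: [2.19, 2.249, 0.001]
contact_force: [-0.6, 3.2, 8.8]
width: 0.0132
gripper_force: 59.0
```

Emit:
send_rows(plan=[{"tx": 0,"ty": 0,"tz": -0.02,"ax": 0,"ay": 0,"az": 0,"gripper": 0},{"tx": 0,"ty": 0,"tz": -0.04,"ax": 0,"ay": 0,"az": 0,"gripper": 0},{"tx": 0,"ty": 0,"tz": -0.06,"ax": 0,"ay": 0,"az": 0,"gripper": 0},{"tx": 0,"ty": 0,"tz": -0.06,"ax": 0,"ay": 0,"az": 0,"gripper": 0},{"tx": 0,"ty": 0,"tz": -0.06,"ax": 0,"ay": 0,"az": 0,"gripper": 0}])

```text
time_s: 3.7
eef_pos: [0.4977, -0.2328, 0.1455]
tcp_rot: [2.19, 2.249, 0.001]
contact_force: [0.1, 0.1, -1.0]
width: 0.0131
gripper_force: 58.7
```

```bash
python3 -c "
from h import *
go(([.4897,-.0717,.136],RT(-6)))"
```

```text
t 3.7 p [ 0.4977 -0.2328  0.1455] yaw 1.52 z [ 0.002 -0.001 -1.   ] w 0.0131 F [ 0.1  0.1 -1. ]
mm [161.2  -3.8   9.3] deg [0.1  0.05 7.52] rows 4.0
```

Emit:
send_rows(plan=[{"tx": 0.02,"ty": 0,"tz": 0,"ax": 0,"ay": 0,"az": 1.5,"gripper": 0},{"tx": 0.06,"ty": -0.001,"tz": 0.002,"ax": 0,"ay": 0,"az": 3.5,"gripper": 0},{"tx": 0.1,"ty": -0.003,"tz": 0.004,"ax": 0,"ay": 0,"az": 5.5,"gripper": 0},{"tx": 0.14,"ty": -0.004,"tz": 0.008,"ax": 0,"ay": 0,"az": 7.5,"gripper": 0},{"tx": 0.161,"ty": -0.004,"tz": 0.009,"ax": 0,"ay": 0,"az": 7.5,"gripper": 0}])

```text
time_s: 4.2
eef_pos: [0.4877, -0.0692, 0.1346]
tcp_rot: [-2.333, -2.101, 0.002]
contact_force: [0.7, -1.0, -1.1]
width: 0.0132
gripper_force: 58.7
```

```bash
python3 -c "
from h import *
go(([.4897,-.0717,.1062],RT(-6)))
im=shot('side','s2.png');t=shot('top','t2.png')
a=cv2.resize(im[130:290,270:390],None,fx=3.5,fy=3.5,interpolation=cv2.INTER_CUBIC)
b=cv2.resize(t[170:260,200:370],None,fx=4.5,fy=4.5,interpolation=cv2.INTER_CUBIC)
c=np.zeros((1000,800,3),np.uint8)
cv2.imwrite('pics/s2z.png',a);cv2.imwrite('pics/t2z.png',b);print(a.shape,b.shape)"
```

```text
t 4.2 p [ 0.4877 -0.0692  0.1346] yaw -6.0 z [-0.002  0.001 -1.   ] w 0.0132 F [ 0.7 -1.  -1.1]
mm [-2.3  2.3 28.4] deg [-0.14 -0.02 -0.  ] rows 1.0
(560, 420, 3) (405, 765, 3)
```

View pics/t2z.png

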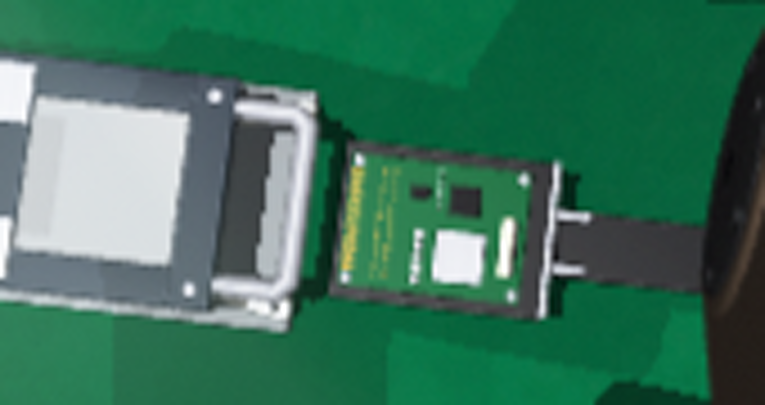

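View pics/s2z.png

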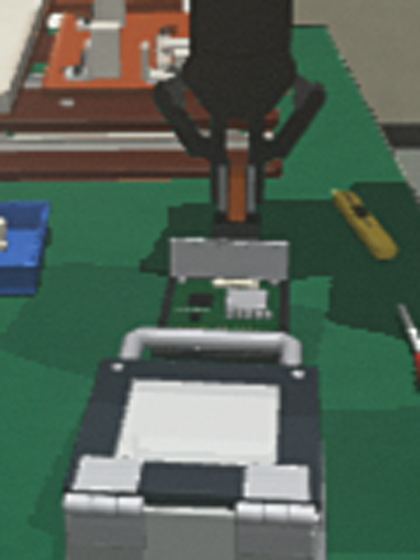

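The top zoom shows the nose corners at (350,142) and (330,293), the plate top from (558,165) to (543,320), and the carrier lined up with the box. The side zoom shows the carrier held upright behind the bar.

```bash
cat >> h.py <<'E'
O=np.array([.526,.2738]);ex=np.array([np.cos(np.radians(84)),np.sin(np.radians(84))]);ey=np.array([-ex[1],ex[0]])
def bx(p): d=np.array(p)[:2]-O; return np.array([d@ex,d@ey])*1e3
E
python3 - <<'E'
from h import *
def P(p,z): return ray("top",((p[0]+.5)/4.5-.5+200,(p[1]+.5)/4.5-.5+170),z)
print("tcp",bx(manip.sense()["eef_pos"]))
for n,a,b,zs in (("nose",(350,142),(330,293),(.04,.053)),("plate",(558,163),(543,320),(.074,.082)),("shank",(600,215),(595,285),(.053,)),("bar",(309,115),(293,288),(.08,)),("ledge",(317,92),(288,331),(.012,)),("screw",(215,96),(189,289),(.082,))):
    for z in zs:
        p,q=P(a,z),P(b,z); print(n,z,bx(p).round(1),bx(q).round(1),"mid",bx((p+q)/2).round(1),"len",np.linalg.norm(p-q).round(4))
def S(p,z): return ray("side",((p[0]+.5)/3.5-.5+270,(p[1]+.5)/3.5-.5+130),z)
for n,a,b,z in (("plateT",(171,239),(289,240),.081),("barS",(140,334),(285,338),.08),("screwS",(117,367),(299,374),.082)):
    p,q=S(a,z),S(b,z); print(n,bx(p).round(1),bx(q).round(1),"mid",bx((p+q)/2).round(1),"len",np.linalg.norm(p-q).round(4))
E
```

```text
tcp [-345.0833481     1.86127034]
nose 0.04 [-123.3  -38.3] [-122.6   43.5] mid [-123.     2.6] len 0.0818
nose 0.053 [-124.2  -37. ] [-123.5   43.6] mid [-123.9    3.3] len 0.0806
plate 0.074 [-234.5  -36.5] [-235.6   45.4] mid [-235.     4.5] len 0.0818
plate 0.082 [-234.   -35.6] [-235.1   45.4] mid [-234.6    4.9] len 0.0811
shank 0.053 [-260.9  -13.5] [-262.2   23.8] mid [-261.5    5.1] len 0.0373
bar 0.08 [-103.4  -45.8] [-106.4   43.5] mid [-104.9   -1.2] len 0.0893
ledge 0.012 [-99.8 -66.8] [-100.4   66.4] mid [-100.1   -0.2] len 0.1332
screw 0.082 [-54.5 -49.8] [-54.3  49.9] mid [-54.4   0.1] len 0.0997
plateT [-233.7  -38.1] [-238.8   42. ] mid [-236.3    1.9] len 0.0802
barS [-93.1 -42.9] [-95.4  41.1] mid [-94.2  -0.9] len 0.0841
screwS [-48.7 -50.4] [-49.5  49.2] mid [-49.1  -0.6] len 0.0997
```

Emit:
send_rows(plan=[{"tx": 0,"ty": 0.0027,"tz": 0.016,"ax": 0,"ay": 0,"az": 0,"gripper": 0},{"tx": 0,"ty": 0.0027,"tz": 0.032,"ax": 0,"ay": 0,"az": 0,"gripper": 0},{"tx": 0,"ty": 0.0027,"tz": 0.032,"ax": 0,"ay": 0,"az": 0,"gripper": 0},{"tx": 0.01,"ty": 0.0027,"tz": 0.032,"ax": 0,"ay": 0,"az": 0,"gripper": 0},{"tx": 0.02,"ty": 0.0027,"tz": 0.032,"ax": 0,"ay": 0,"az": 0,"gripper": 0}])

```text
time_s: 4.8
eef_pos: [0.4941, -0.0518, 0.104]
tcp_rot: [2.335, 2.101, 0.0]
contact_force: [0.6, -0.4, -1.2]
width: 0.0131
gripper_force: 58.7
```

```bash
python3 - <<'E'
from h import *
go(); print(bx(manip.sense()["eef_pos"]))
im=shot('side','s3.png');t=shot('top','t3.png')
a=cv2.resize(im[160:250,290:380],None,fx=4.4,fy=4.4,interpolation=cv2.INTER_CUBIC)
b=cv2.resize(t[180:250,235:335],None,fx=4,fy=5.66,interpolation=cv2.INTER_CUBIC)
b=cv2.resize(b,(400,396)); cv2.imwrite('pics/c3.png',np.hstack([a,b]))
E
```

```text
t 4.8 p [ 0.4941 -0.0518  0.104 ] yaw -6.05 z [ 0. -0. -1.] w 0.0131 F [ 0.6 -0.4 -1.2]
[-327.20106945   -2.27122139]
```

View pics/c3.png

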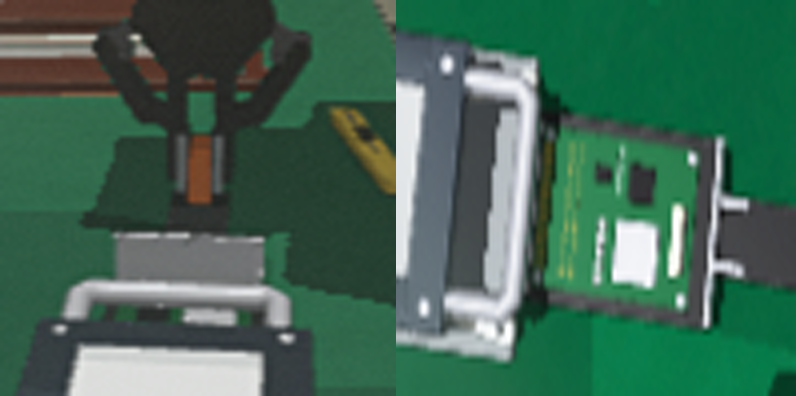

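The composite shows the nose entering over the ledge under the bar. The plate top runs from (115,235) to (265,238) in the side half and from (720,138) to (708,326) in the top half.

```bash
python3 - <<'E'
from h import *
T=lambda p,z: ray("top",((p[0]-396+.5)/4-.5+235,(p[1]+.5)/5.657-.5+180),z)
S=lambda p,z: ray("side",((p[0]+.5)/4.4-.5+290,(p[1]+.5)/4.4-.5+160),z)
for n,f,a,b,z in (("plateT",T,(720,138),(708,326),.05),("sideedge",T,(610,125),(600,310),.022),("screwT",T,(447,64),(424,307),.082),("plateS",S,(115,235),(265,238),.05),("screwS",S,(60,328),(288,338),.082)):
    p,q=f(a,z),f(b,z); print(n,bx(p).round(1),bx(q).round(1),"mid",bx((p+q)/2).round(1),"len",np.linalg.norm(p-q).round(4))
E
```

```text
plateT [-216.1  -41.1] [-217.8   38.9] mid [-217.    -1.1] len 0.0801
sideedge [-148.6  -41.8] [-152.1   39.1] mid [-150.4   -1.4] len 0.081
screwT [-54.5 -49.9] [-54.3  49.9] mid [-54.4   0. ] len 0.0998
plateS [-214.6  -43. ] [-217.8   37.6] mid [-216.2   -2.7] len 0.0806
screwS [-50.1 -50.3] [-49.7  49.2] mid [-49.9  -0.5] len 0.0995
```

Emit:
send_rows(plan=[{"tx": 0.01,"ty": -0.0015,"tz": 0,"ax": 0,"ay": 0,"az": 0,"gripper": 0},{"tx": 0.022,"ty": -0.0015,"tz": 0,"ax": 0,"ay": 0,"az": 0,"gripper": 0},{"tx": 0.034,"ty": -0.0015,"tz": 0,"ax": 0,"ay": 0,"az": 0,"gripper": 0},{"tx": 0.046,"ty": -0.0015,"tz": 0,"ax": 0,"ay": 0,"az": 0,"gripper": 0},{"tx": 0.046,"ty": -0.0015,"tz": 0,"ax": 0,"ay": 0,"az": 0,"gripper": 0}])

```text
time_s: 5.4
eef_pos: [0.4973, -0.0046, 0.1036]
tcp_rot: [2.333, 2.104, 0.0]
contact_force: [0.0, 0.2, -1.2]
width: 0.0129
gripper_force: 58.7
```

```bash
python3 -c "
from h import *
go(); s=manip.sense();print(bx(s['eef_pos']),np.array(s['ft_torque']).round(2))"
```

```text
t 5.4 p [ 0.4973 -0.0046  0.1036] yaw -5.89 z [ 0.  0. -1.] w 0.0129 F [ 0.   0.2 -1.2]
[-279.84736707   -0.60036436] [-0.09  0.08  0.  ]
```

Emit:
send_rows(plan=[{"tx": 0.006,"ty": 0,"tz": 0,"ax": 0,"ay": 0,"az": 0,"gripper": 0},{"tx": 0.012,"ty": 0,"tz": 0,"ax": 0,"ay": 0,"az": 0,"gripper": 0},{"tx": 0.018,"ty": 0,"tz": 0,"ax": 0,"ay": 0,"az": 0,"gripper": 0},{"tx": 0.024,"ty": 0,"tz": 0,"ax": 0,"ay": 0,"az": 0,"gripper": 0},{"tx": 0.03,"ty": 0,"tz": 0,"ax": 0,"ay": 0,"az": 0,"gripper": 0}])

```text
time_s: 5.9
eef_pos: [0.5004, 0.024, 0.1036]
tcp_rot: [2.335, 2.102, -0.0]
contact_force: [1.4, -0.1, -0.4]
width: 0.013
gripper_force: 58.7
```

```bash
python3 -c "
from h import *
go(); s=manip.sense();print(bx(s['eef_pos']),np.array(s['ft_torque']).round(2))"
```

```text
t 5.9 p [0.5004 0.024  0.1036] yaw -5.99 z [-0. -0. -1.] w 0.013 F [ 1.4 -0.1 -0.4]
[-251.08551662   -0.61923023] [-0.17  0.01 -0.04]
```

Emit:
send_rows(plan=[{"tx": 0.007,"ty": 0,"tz": 0,"ax": 0,"ay": 0,"az": 0,"gripper": 0},{"tx": 0.014,"ty": 0,"tz": 0.001,"ax": 0,"ay": 0,"az": 0,"gripper": 0},{"tx": 0.021,"ty": 0,"tz": 0.002,"ax": 0,"ay": 0,"az": 0,"gripper": 0},{"tx": 0.028,"ty": 0,"tz": 0.003,"ax": 0,"ay": 0,"az": 0,"gripper": 0},{"tx": 0.035,"ty": 0,"tz": 0.003,"ax": 0,"ay": 0,"az": 0,"gripper": 0}])

```text
time_s: 6.4
eef_pos: [0.5039, 0.059, 0.1004]
tcp_rot: [-2.334, -2.102, 0.0]
contact_force: [-0.2, -0.2, -1.8]
width: 0.0131
gripper_force: 58.7
```

```bash
python3 -c "
from h import *
go(); s=manip.sense();print(bx(s['eef_pos']),np.array(s['ft_torque']).round(2))"
```

```text
t 6.4 p [0.5039 0.059  0.1004] yaw -5.98 z [-0. -0. -1.] w 0.0131 F [-0.2 -0.2 -1.8]
[-215.88790751   -0.49843081] [-0.12  0.03  0.02]
```

Emit:
send_rows(plan=[{"tx": 0.008,"ty": 0,"tz": 0,"ax": 0,"ay": 0,"az": 0,"gripper": 0},{"tx": 0.016,"ty": 0,"tz": 0,"ax": 0,"ay": 0,"az": 0,"gripper": 0},{"tx": 0.024,"ty": 0,"tz": 0.001,"ax": 0,"ay": 0,"az": 0,"gripper": 0},{"tx": 0.031,"ty": 0,"tz": 0.001,"ax": 0,"ay": 0,"az": 0,"gripper": 0},{"tx": 0.036,"ty": 0,"tz": 0.001,"ax": 0,"ay": 0,"az": 0,"gripper": 0}])

```text
time_s: 6.9
eef_pos: [0.5077, 0.0949, 0.0995]
tcp_rot: [-2.334, -2.103, 0.0]
contact_force: [0.1, -0.3, -1.6]
width: 0.013
gripper_force: 58.7
```

```bash
python3 -c "
from h import *
go(); s=manip.sense();print(bx(s['eef_pos']),np.array(s['ft_torque']).round(2))"
```

```text
t 6.9 p [0.5077 0.0949 0.0995] yaw -5.96 z [-0. -0. -1.] w 0.013 F [ 0.1 -0.3 -1.6]
[-179.80448539   -0.54128787] [-0.09  0.03  0.01]
```

Emit:
send_rows(plan=[{"tx": 0.0015,"ty": 0,"tz": 0.0005,"ax": 0,"ay": 0,"az": 0,"gripper": 0},{"tx": 0.003,"ty": 0,"tz": 0.001,"ax": 0,"ay": 0,"az": 0,"gripper": 0},{"tx": 0.0045,"ty": 0,"tz": 0.001,"ax": 0,"ay": 0,"az": 0,"gripper": 0},{"tx": 0.006,"ty": 0,"tz": 0.001,"ax": 0,"ay": 0,"az": 0,"gripper": 0},{"tx": 0.006,"ty": 0,"tz": 0.001,"ax": 0,"ay": 0,"az": 0,"gripper": 0}])

```text
time_s: 7.4
eef_pos: [0.5084, 0.1002, 0.0986]
tcp_rot: [2.334, 2.102, 0.0]
contact_force: [-0.2, -0.2, -1.4]
width: 0.013
gripper_force: 58.7
```

```bash
python3 -c "
from h import *
go(); s=manip.sense();print(bx(s['eef_pos']),np.array(s['ft_torque']).round(2))"
```

```text
t 7.4 p [0.5084 0.1002 0.0986] yaw -5.99 z [ 0. -0. -1.] w 0.013 F [-0.2 -0.2 -1.4]
[-174.50118263   -0.61867022] [-0.11 -0.05 -0.03]
```

Emit:
send_rows(plan=[{"tx": 0.001,"ty": 0,"tz": 0.0005,"ax": 0,"ay": 0,"az": 0,"gripper": 0},{"tx": 0.002,"ty": 0,"tz": 0.0005,"ax": 0,"ay": 0,"az": 0,"gripper": 0},{"tx": 0.003,"ty": 0,"tz": 0.0005,"ax": 0,"ay": 0,"az": 0,"gripper": 0},{"tx": 0.003,"ty": 0,"tz": 0.0005,"ax": 0,"ay": 0,"az": 0,"gripper": 0}])

```text
time_s: 7.8
eef_pos: [0.5088, 0.1033, 0.0981]
tcp_rot: [2.334, 2.102, 0.0]
contact_force: [0.5, 0.8, 0.0]
width: 0.013
gripper_force: 59.0
```

```bash
python3 -c "
from h import *
go(); s=manip.sense();print(bx(s['eef_pos']),np.array(s['ft_torque']).round(2))"
```

```text
t 7.8 p [0.5088 0.1033 0.0981] yaw -5.98 z [ 0.  0. -1.] w 0.013 F [0.5 0.8 0. ]
[-171.38872243   -0.68210958] [ 0.06 -0.05  0.  ]
```

Emit:
send_rows(plan=[{"tx": 0.001,"ty": 0,"tz": 0,"ax": 0,"ay": 0,"az": 0,"gripper": 0},{"tx": 0.002,"ty": 0,"tz": 0,"ax": 0,"ay": 0,"az": 0,"gripper": 0},{"tx": 0.003,"ty": 0,"tz": 0,"ax": 0,"ay": 0,"az": 0,"gripper": 0},{"tx": 0.003,"ty": 0,"tz": 0,"ax": 0,"ay": 0,"az": 0,"gripper": 0}])

```text
time_s: 8.2
eef_pos: [0.5089, 0.1043, 0.0981]
tcp_rot: [2.333, 2.103, -0.003]
contact_force: [2.6, -34.9, 2.9]
width: 0.0131
gripper_force: 59.3
```

```bash
python3 -c "
from h import *
go(); s=manip.sense();print(bx(s['eef_pos']),np.array(s['ft_torque']).round(2))"
```

```text
t 8.2 p [0.5089 0.1043 0.0981] yaw -5.94 z [-0.001 -0.002 -1.   ] w 0.0131 F [  2.6 -34.9   2.9]
[-170.40135813   -0.72431882] [-5.24 -0.48  0.02]
```

Emit:
send_rows(plan=[{"tx": -0.0015,"ty": 0,"tz": 0,"ax": 0,"ay": 0,"az": 0,"gripper": 0},{"tx": -0.0015,"ty": 0,"tz": 0,"ax": 0,"ay": 0,"az": 0,"gripper": 0},{"tx": -0.0015,"ty": 0,"tz": 0,"ax": 0,"ay": 0,"az": 0,"gripper": 0.5},{"tx": -0.0015,"ty": 0,"tz": 0,"ax": 0,"ay": 0,"az": 0,"gripper": 0.5},{"tx": -0.0015,"ty": 0,"tz": 0,"ax": 0,"ay": 0,"az": 0,"gripper": 0.5}])

```text
time_s: 8.7
eef_pos: [0.5088, 0.1049, 0.0981]
tcp_rot: [-2.334, -2.103, -0.0]
contact_force: [-0.1, 0.8, 0.3]
width: 0.0426
gripper_force: 0.0
```

Emit:
send_rows(plan=[{"tx": 0,"ty": 0,"tz": 0,"ax": 0,"ay": 0,"az": 0,"gripper": 0.5},{"tx": 0,"ty": 0,"tz": -0.03,"ax": 0,"ay": 0,"az": 0,"gripper": 0.5},{"tx": 0,"ty": 0,"tz": -0.07,"ax": 0,"ay": 0,"az": 0,"gripper": 0.5},{"tx": 0,"ty": 0,"tz": -0.11,"ax": 0,"ay": 0,"az": 0,"gripper": 0.5},{"tx": 0,"ty": 0,"tz": -0.13,"ax": 0,"ay": 0,"az": 0,"gripper": 0.5}])

```text
time_s: 9.2
eef_pos: [0.5096, 0.1049, 0.2311]
tcp_rot: [2.333, 2.102, 0.004]
contact_force: [-0.8, 0.2, -0.4]
width: 0.0427
gripper_force: 0.0
```

```bash
python3 - <<'E'
from h import *
im=shot('side','s4.png');t=shot('top','t4.png')
a=cv2.resize(im[170:270,280:380],None,fx=4,fy=4,interpolation=cv2.INTER_CUBIC)
b=cv2.resize(t[170:270,210:310],None,fx=4,fy=4,interpolation=cv2.INTER_CUBIC)
cv2.imwrite('pics/c4.png',np.hstack([a,b]))
bar=np.r_[O-.103*ex,0]; go(([bar[0],bar[1],.228],RT(84)),([bar[0],bar[1],.128],RT(84)))
print(manip.sense()["q"])
E
```

```text
t 9.3 p [0.5101 0.105  0.231 ] yaw -5.97 z [ 0.005  0.001 -1.   ] w 0.0426 F [ 0.   0.1 -0.3]
mm [66.5 -1.9  3.1] deg [  0.28   0.16 -89.97] rows 2.0
mm [  0.   0. 100.] deg [0. 0. 0.] rows 2.0
[1.44745758e-01 3.92819562e-01 1.96810131e+00 5.77000057e-05
 7.75613560e-01 2.48963867e-01]
```

View pics/c4.png

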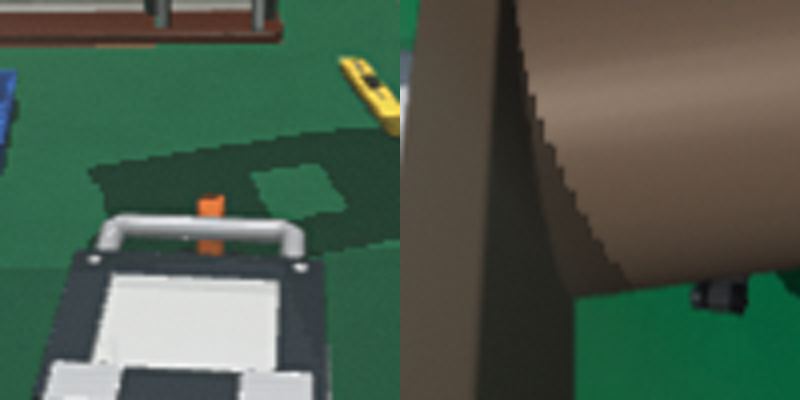

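The side half shows the lid shut and the orange grip standing at (210,196–255) behind the bar. The arm hides the box in the top view. I'll check the grip position numerically and start turning for the bar.

Emit:
send_rows(plan=[{"tx": 0.0665,"ty": -0.002,"tz": 0.003,"ax": 0.28,"ay": 0.16,"az": -90,"gripper": 0.33},{"tx": 0.0665,"ty": -0.002,"tz": 0.003,"ax": 0.28,"ay": 0.16,"az": -90,"gripper": 0.33},{"tx": 0.0665,"ty": -0.002,"tz": 0.003,"ax": 0.28,"ay": 0.16,"az": -90,"gripper": 0.33},{"tx": 0.0665,"ty": -0.002,"tz": 0.003,"ax": 0.28,"ay": 0.16,"az": -90,"gripper": 0.33},{"tx": 0.0665,"ty": -0.002,"tz": 0.003,"ax": 0.28,"ay": 0.16,"az": -90,"gripper": 0.33}])

```text
time_s: 9.8
eef_pos: [0.5132, 0.1713, 0.2241]
tcp_rot: [-1.391, -2.813, 0.002]
contact_force: [-0.4, 1.0, -0.2]
width: 0.0283
gripper_force: 0.0
```

```bash
python3 - <<'E'
from h import *
bar=np.r_[O-.103*ex,0]; go(([bar[0],bar[1],.228],RT(84)))
im=cv2.imread("pics/s4.png"); m=cv2.inRange(cv2.cvtColor(im,cv2.COLOR_BGR2HSV),(3,150,120),(15,255,255)); m[:200]=0;m[:,:320]=0;m[:,345:]=0;m[240:]=0
ys,xs=np.nonzero(m);print(xs.min(),xs.max(),ys.min(),ys.max())
c=(xs.min()+xs.max())/2
print("expected grip top corners rows", [proj("side",np.r_[O+x*ex,.054]).round(1).tolist() for x in (-.188,-.162)], "col",c, bx(ray("side",(c,ys.min()-.5),.054)))
# top-plate row of bar as offset check
E
```

```text
t 9.8 p [0.5132 0.1713 0.2241] yaw 37.38 z [-0.004  0.    -1.   ] w 0.0283 F [-0.4  1.  -0.2]
mm [-1.1  1.7 -3.9] deg [ -0.1   -0.21 -46.62] rows 1.0
330 335 219 232
expected grip top corners rows [[333.2, 217.1], [332.6, 222.2]] col 332.5 [-180.46843853   -1.21349847]
```

Emit:
send_rows(plan=[{"tx": -0.001,"ty": 0.0015,"tz": 0.02,"ax": -0.1,"ay": -0.2,"az": -46.6,"gripper": 0.33},{"tx": -0.001,"ty": 0.0015,"tz": 0.02,"ax": -0.1,"ay": -0.2,"az": -46.6,"gripper": 0.33},{"tx": -0.001,"ty": 0.0015,"tz": 0.02,"ax": -0.1,"ay": -0.2,"az": -46.6,"gripper": 0.33},{"tx": -0.001,"ty": 0.0015,"tz": 0.02,"ax": -0.1,"ay": -0.2,"az": -46.6,"gripper": 0.33},{"tx": -0.001,"ty": 0.0015,"tz": 0.02,"ax": -0.1,"ay": -0.2,"az": -46.6,"gripper": 0.33}])

```text
time_s: 10.3
eef_pos: [0.515, 0.1711, 0.2041]
tcp_rot: [-0.265, -3.13, 0.0]
contact_force: [-0.6, -0.0, 0.9]
width: 0.0285
gripper_force: 0.0
```

```bash
python3 - <<'E'
from h import *
bar=np.r_[O-.1035*ex,0]; go(([bar[0],bar[1],.128],RT(84)))
E
```

```text
t 10.3 p [0.515  0.1711 0.2041] yaw 80.32 z [-0.  0. -1.] w 0.0285 F [-0.6 -0.   0.9]
mm [-0.2 -0.2 76.1] deg [-0.   -0.02 -3.68] rows 2.0
```

Emit:
send_rows(plan=[{"tx": 0,"ty": 0,"tz": 0.02,"ax": 0,"ay": 0,"az": -3.7,"gripper": 0.33},{"tx": 0,"ty": 0,"tz": 0.04,"ax": 0,"ay": 0,"az": -3.7,"gripper": 0.33},{"tx": 0,"ty": 0,"tz": 0.05,"ax": 0,"ay": 0,"az": -3.7,"gripper": 0.33},{"tx": 0,"ty": 0,"tz": 0.055,"ax": 0,"ay": 0,"az": -3.7,"gripper": 0.33},{"tx": 0,"ty": 0,"tz": 0.06,"ax": 0,"ay": 0,"az": -3.7,"gripper": 0.33}])

```text
time_s: 10.8
eef_pos: [0.5156, 0.1712, 0.1447]
tcp_rot: [0.174, 3.136, 0.0]
contact_force: [0.6, 0.0, 0.1]
width: 0.0284
gripper_force: 0.0
```

Emit:
send_rows(plan=[{"tx": 0,"ty": 0,"tz": 0.008,"ax": 0,"ay": 0,"az": 0,"gripper": 0.33},{"tx": 0,"ty": 0,"tz": 0.016,"ax": 0,"ay": 0,"az": 0,"gripper": 0.33},{"tx": 0,"ty": 0,"tz": 0.016,"ax": 0,"ay": 0,"az": 0,"gripper": 0.33}])

```text
time_s: 11.1
eef_pos: [0.5152, 0.1711, 0.1282]
tcp_rot: [-0.174, -3.137, -0.0]
contact_force: [0.9, 0.5, -0.1]
width: 0.0284
gripper_force: 0.0
```

Emit:
send_rows(plan=[{"tx": 0,"ty": 0,"tz": 0,"ax": 0,"ay": 0,"az": 0,"gripper": 0.2},{"tx": 0,"ty": 0,"tz": 0,"ax": 0,"ay": 0,"az": 0,"gripper": 0.15},{"tx": 0,"ty": 0,"tz": 0,"ax": 0,"ay": 0,"az": 0,"gripper": 0},{"tx": 0,"ty": 0,"tz": 0,"ax": 0,"ay": 0,"az": 0,"gripper": 0},{"tx": 0,"ty": 0,"tz": 0,"ax": 0,"ay": 0,"az": 0,"gripper": 0}])

```text
time_s: 11.6
eef_pos: [0.5157, 0.1718, 0.1295]
tcp_rot: [0.174, 3.135, 0.002]
contact_force: [-0.7, 7.9, -1.0]
width: 0.0101
gripper_force: 58.4
```

```bash
cat >> h.py <<'E'
def lift(p0,degs,tf=1/3,Rh=.168,hz=.074,bx0=-.103):
    # tool-frame rows from current pose, bar arc
    s=manip.sense();R=Ro.from_rotvec(s["tcp_rot"]).as_matrix();p=np.array(s["eef_pos"])
    for d in degs:
        a=np.radians(d); X=.065-Rh*np.cos(a); Z=hz+Rh*np.sin(a)
        b=np.r_[O+X*ex,Z]
        # tool turns with lid by tf: about box +y (ey)
        Rt=Ro.from_rotvec(np.r_[ey,0]*a*tf).as_matrix()@RT(84)
        t=b-.054*Rt[:,2]+p0
        print(d,"mm",(R.T@(t-p)*1e3).round(1),"deg",Ro.from_matrix(R.T@Rt).as_rotvec(degrees=True).round(1))
E
python3 - <<'E'
from h import *
go(); s=manip.sense(); b=np.r_[O-.103*ex,.128]; print("off mm",(np.array(s["eef_pos"])-b)*1e3, s["gripper_force"])
lift(np.array(s["eef_pos"])-b,[2,5,8,12,16])
E
```

```text
t 11.6 p [0.5157 0.1718 0.1295] yaw 83.65 z [ 0.002  0.001 -1.   ] w 0.0101 F [-0.7  7.9 -1. ]
off mm [0.51397471 0.38603962 1.45874267] 58.385106325149536
2 mm [-0.   0.7 -5.9] deg [ 0.7  0.1 -0.3]
5 mm [ -0.    2.2 -14.6] deg [ 1.7  0.1 -0.3]
8 mm [ -0.    4.2 -23.3] deg [ 2.7  0.1 -0.3]
12 mm [ -0.    7.5 -34.8] deg [ 4.1  0.1 -0.3]
16 mm [ -0.   11.6 -46.1] deg [ 5.4  0.1 -0.3]
```

Emit:
send_rows(plan=[{"tx": 0,"ty": 0.0007,"tz": -0.006,"ax": 0.7,"ay": 0,"az": 0,"gripper": 0},{"tx": 0,"ty": 0.0022,"tz": -0.0146,"ax": 1.7,"ay": 0,"az": 0,"gripper": 0},{"tx": 0,"ty": 0.0042,"tz": -0.0233,"ax": 2.7,"ay": 0,"az": 0,"gripper": 0},{"tx": 0,"ty": 0.0075,"tz": -0.0348,"ax": 4,"ay": 0,"az": 0,"gripper": 0},{"tx": 0,"ty": 0.0116,"tz": -0.0461,"ax": 5.4,"ay": 0,"az": 0,"gripper": 0}])

```text
time_s: 12.1
eef_pos: [0.517, 0.1835, 0.1758]
tcp_rot: [-0.174, -3.13, 0.147]
contact_force: [0.1, 20.0, -8.7]
width: 0.0098
gripper_force: 60.2
```

```bash
python3 - <<'E'
from h import *
go(); s=manip.sense(); print(np.array(s["ft_torque"]).round(1),s["gripper_force"])
lift(np.array([.5,.4,1.4])/1e3,[16,20,24,28,32,36])
E
```

```text
t 12.1 p [0.517  0.1835 0.1758] yaw 83.63 z [-0.009 -0.093 -0.996] w 0.0098 F [ 0.1 20.  -8.7]
[3.  0.1 0.1] 60.24041175842285
16 mm [ 0.  -0.2  0.3] deg [-0.   0.1 -0.4]
20 mm [  0.    3.6 -11.1] deg [ 1.3  0.1 -0.4]
24 mm [  0.    8.2 -22.3] deg [ 2.6  0.1 -0.4]
28 mm [  0.1  13.6 -33.2] deg [ 4.   0.  -0.4]
32 mm [  0.1  19.7 -43.8] deg [ 5.3  0.  -0.4]
36 mm [  0.1  26.6 -53.9] deg [ 6.6  0.  -0.4]
```

Emit:
send_rows(plan=[{"tx": 0,"ty": 0.0046,"tz": -0.011,"ax": 1.3,"ay": 0,"az": 0,"gripper": 0},{"tx": 0,"ty": 0.0092,"tz": -0.022,"ax": 2.6,"ay": 0,"az": 0,"gripper": 0},{"tx": 0,"ty": 0.0146,"tz": -0.033,"ax": 4,"ay": 0,"az": 0,"gripper": 0},{"tx": 0,"ty": 0.0207,"tz": -0.0435,"ax": 5.3,"ay": 0,"az": 0,"gripper": 0},{"tx": 0,"ty": 0.0276,"tz": -0.0535,"ax": 6.6,"ay": 0,"az": 0,"gripper": 0}])

```text
time_s: 12.6
eef_pos: [0.5203, 0.2149, 0.2266]
tcp_rot: [-0.172, -3.109, 0.328]
contact_force: [0.3, -2.0, -4.0]
width: 0.0103
gripper_force: 58.9
```

```bash
python3 - <<'E'
from h import *
go(); s=manip.sense(); print(np.array(s["ft_torque"]).round(1),s["gripper_force"])
lift(np.array([.5,.4,1.4])/1e3,[36,40,44,48,52,55])
E
```

```text
t 12.6 p [0.5203 0.2149 0.2266] yaw 83.65 z [-0.022 -0.208 -0.978] w 0.0103 F [ 0.3 -2.  -4. ]
[-0.4 -0.2  0.1] 58.937634229660034
36 mm [ 0.  -0.1 -0.3] deg [-0.1 -0.  -0.3]
40 mm [  0.1   6.2 -10.9] deg [ 1.3 -0.  -0.3]
44 mm [  0.1  13.4 -21. ] deg [ 2.6 -0.  -0.3]
48 mm [  0.2  21.2 -30.6] deg [ 3.9 -0.  -0.3]
52 mm [  0.2  29.6 -39.8] deg [ 5.3 -0.  -0.3]
55 mm [  0.3  36.4 -46.3] deg [ 6.3 -0.  -0.3]
```

Forces are low, so I'll continue to 55°.

Emit:
send_rows(plan=[{"tx": 0,"ty": 0.0062,"tz": -0.0109,"ax": 1.3,"ay": 0,"az": 0,"gripper": 0},{"tx": 0,"ty": 0.0134,"tz": -0.021,"ax": 2.6,"ay": 0,"az": 0,"gripper": 0},{"tx": 0,"ty": 0.0212,"tz": -0.0306,"ax": 3.9,"ay": 0,"az": 0,"gripper": 0},{"tx": 0,"ty": 0.0296,"tz": -0.0398,"ax": 5.3,"ay": 0,"az": 0,"gripper": 0},{"tx": 0,"ty": 0.0364,"tz": -0.0463,"ax": 6.3,"ay": 0,"az": 0,"gripper": 0}])

```text
time_s: 13.1
eef_pos: [0.5251, 0.2597, 0.2645]
tcp_rot: [-0.171, -3.08, 0.499]
contact_force: [-0.1, -5.3, 2.3]
width: 0.0097
gripper_force: 58.7
```

```bash
python3 - <<'E'
from h import *
go(); s=manip.sense(); print(np.array(s["ft_torque"]).round(1),s["gripper_force"])
lift(np.array([.5,.4,1.4])/1e3,[54,55,56,57,58,59,60])
E
```

```text
t 13.1 p [0.5251 0.2597 0.2645] yaw 83.65 z [-0.034 -0.314 -0.949] w 0.0097 F [-0.1 -5.3  2.3]
[-1.1  0.1  0.1] 58.687824010849
54 mm [ 0.1 -1.7  2.5] deg [-0.4 -0.1 -0.3]
55 mm [0.1 0.3 0.1] deg [-0.1 -0.1 -0.3]
56 mm [ 0.1  2.4 -2.2] deg [ 0.2 -0.1 -0.3]
57 mm [ 0.1  4.5 -4.5] deg [ 0.6 -0.1 -0.3]
58 mm [ 0.2  6.7 -6.8] deg [ 0.9 -0.1 -0.3]
59 mm [ 0.2  8.9 -9. ] deg [ 1.2 -0.1 -0.3]
60 mm [  0.2  11.1 -11.2] deg [ 1.6 -0.1 -0.3]
```

Emit:
send_rows(plan=[{"tx": 0,"ty": 0.003,"tz": -0.003,"ax": 0.4,"ay": 0,"az": 0,"gripper": 0},{"tx": 0,"ty": 0.006,"tz": -0.006,"ax": 0.8,"ay": 0,"az": 0,"gripper": 0},{"tx": 0,"ty": 0.0089,"tz": -0.009,"ax": 1.2,"ay": 0,"az": 0,"gripper": 0},{"tx": 0,"ty": 0.0111,"tz": -0.0112,"ax": 1.6,"ay": 0,"az": 0,"gripper": 0},{"tx": 0,"ty": 0.0111,"tz": -0.0112,"ax": 1.6,"ay": 0,"az": 0,"gripper": 0}])

```text
time_s: 13.6
eef_pos: [0.5265, 0.2729, 0.2719]
tcp_rot: [-0.17, -3.071, 0.543]
contact_force: [-3.1, -9.6, 11.3]
width: 0.0101
gripper_force: 59.1
```

Emit:
send_rows(plan=[{"tx": 0,"ty": 0,"tz": 0,"ax": 0,"ay": 0,"az": 0,"gripper": 0},{"tx": 0,"ty": 0,"tz": 0,"ax": 0,"ay": 0,"az": 0,"gripper": 0},{"tx": 0,"ty": 0,"tz": 0,"ax": 0,"ay": 0,"az": 0,"gripper": 0}])

```text
time_s: 13.9
eef_pos: [0.5265, 0.2726, 0.2717]
tcp_rot: [-0.171, -3.071, 0.542]
contact_force: [-3.3, -9.6, 10.3]
width: 0.0101
gripper_force: 59.0
```

```bash
python3 - <<'E'
from h import *
go(); s=manip.sense(); R=Ro.from_rotvec(s["tcp_rot"]).as_matrix()
b=np.array(s["eef_pos"])+.0555*R[:,2]; X=bx(b)/1e3
print("bar",X,b[2],"radius",np.hypot(.065-X[0],b[2]-.074),"angle",np.degrees(np.arctan2(b[2]-.074,.065-X[0])),s["gripper_force"])
im=shot('side','s5.png');t=shot('top','t5.png')
# carrier check: orange blob in both views
for n,i in(("side",im),("top",t)):
    m=cv2.inRange(cv2.cvtColor(i,cv2.COLOR_BGR2HSV),(3,150,110),(16,255,255))
    nb,_,st,ce=cv2.connectedComponentsWithStats(m)
    e=proj(n,np.r_[O-.175*ex,.054])
    print(n,"expected",e.round(1),[(st[k].tolist(),ce[k].round(1).tolist(),bx(ray(n,ce[k],.054 if n=="top" else .04)).round(1)) for k in range(1,nb) if np.linalg.norm(ce[k]-e)<25])
# lid silhouette: hinge-side bar pixel expectations in side view
for d in(58,60,62):
    a=np.radians(d); print(d,[proj("side",np.r_[O+(.065-.168*np.cos(a))*ex+y*ey,.074+.168*np.sin(a)]).round(1).tolist() for y in(-.04,.04)],[proj("side",np.r_[O+(.065-.131*np.cos(a))*ex+y*ey,.074+.131*np.sin(a)]).round(1).tolist() for y in(-.058,.058)])
g=im[100:300,250:400];hsv=cv2.cvtColor(g,cv2.COLOR_BGR2HSV)
# bright-steel row profile near bar ends
for u in(283,290,300,310,345,355,365): print(u,im[120:180:3,u].mean(1).astype(int).tolist())
E
```

```text
t 13.9 p [0.5265 0.2726 0.2717] yaw 83.63 z [-0.037 -0.34  -0.94 ] w 0.0101 F [-3.3 -9.6 10.3]
bar [-0.02017098 -0.00053009] 0.21958591583977452 radius 0.1686693656089388 angle 59.67142168788227 58.99135887622833
side expected [332.9 219.6] []
top expected [296.7 218.9] [([291, 216, 12, 7, 31], [296.7, 219.2], array([-175.2,    0.8]))]
58 [[305.6, 172.6], [352.3, 173.8]] [[294.0, 193.4], [362.4, 195.7]]
60 [[305.2, 171.8], [352.4, 173.1]] [[293.6, 193.0], [362.5, 195.2]]
62 [[304.8, 171.2], [352.4, 172.5]] [[293.2, 192.7], [362.6, 194.9]]
283 [225, 221, 152, 95, 86, 112, 64, 71, 72, 78, 108, 109, 62, 70, 72, 58, 152, 152, 65, 73]
290 [226, 144, 145, 109, 66, 107, 109, 110, 110, 109, 168, 119, 59, 149, 69, 57, 156, 155, 65, 73]
300 [94, 122, 136, 137, 136, 139, 162, 137, 138, 139, 142, 108, 58, 69, 67, 54, 168, 150, 118, 118]
310 [45, 47, 109, 110, 63, 107, 108, 113, 124, 120, 120, 109, 56, 66, 67, 51, 197, 119, 102, 71]
345 [38, 123, 121, 117, 121, 126, 114, 103, 104, 103, 90, 104, 56, 126, 61, 48, 204, 95, 109, 80]
355 [120, 120, 118, 119, 120, 119, 75, 77, 77, 80, 79, 78, 80, 78, 78, 78, 80, 78, 187, 172]
365 [119, 120, 119, 119, 118, 118, 120, 112, 81, 77, 77, 77, 78, 77, 78, 77, 75, 77, 79, 80]
```

```bash
python3 -c "
from h import *
print(manip.job_done())"
```

```text
the job is handed in; nothing more can be done
None
```

The carrier is home in the front slot and was let go with the lid still shut; the gripper now holds the lid steady by its bar at about 60° (59.7° worked out from the arm's position), and the job is handed in at about 14 s.

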